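# Put the green glue-gun battery on charge

## Robot

A 7-joint arm with a two-finger parallel gripper is mounted at the origin on the work surface. World frame = base frame: x ahead of the robot, y to its left, z up, the work surface at z = 0. Lengths are in m, angles in rad, forces in N, time in s.
With the tool pointing down it reaches from about 0.35 to 0.9 m from the base axis. Payload 8.1 kg.
Tool frame: the origin (TCP) lies at the very end of the fingers, on their centre line; the grasp point (between the pads) lies grip_point_offset behind it (grip_point_offset is the distance from the TCP to the grasp point, in m); z points along the fingers, y is the direction in which the jaws open and shut (so a half turn about z gives the same grasp; the last joint's range is limited). The gripper opens to 92 mm and grips with 3 to 60 N. Pads are 19 mm wide; open, the fingers measure 130 mm over their backs; the gripper's body (75 mm by 190 mm) begins 47 mm behind the grasp point.
Start: joints at [-1.249, 0.434, 0.025, 1.573, -0.012, 1.134, -0.075], TCP at [0.258, 0.569, 0.227] pointing down, gripper open.
Joint ranges: [-2.62, 2.62], [-0.44, 2.09], [-1.27, 1.32], [0.08, 2.57], [-1.32, 4.46], [0.12, 2], [-2.74, 2.74]. Speed limits (rad/s): [2.22, 2.22, 3.01, 3.01, 3.14, 3.14, 3.14].

## Interface

Orientations are given as a rotation vector (axis times angle).
In Python, from cell import * gives the robot as it stands.
- The arm moves only by the tool drive_tool, never from a script. Its argument "increments" is a list of rows, each an object of numbers: "grip": the gripper's target within -1 to 1 (shut at 1, half-way at 0, fully open at -1); "tx", "ty", "tz": the shift along the world's x, y, z normalised to -1 to 1, where 1 is 400 mm; "turn": the turn about the world's z normalised to -1 to 1, where 1 is 60 degrees. In form: [{"grip": .., "tx": .., "ty": .., "tz": .., "turn": ..}, ...]. A call has 1 to 20 rows; each row is the pose to reach, as a shift and turn from the pose measured when the call began; what a row does not reach only later rows make up. A row lasts 1/10 s, in which the tool goes at most 50 mm and 8.59 degrees, less where a joint would pass 70% of its speed; a pose out of reach is approached as far as the arm can. A call with a number of a shift or a turn outside -1 to 1 is refused whole. A call with a gripper value outside its range is refused whole. The fingers move at their own pace and stop on an object; "newtons" is the grip in N (left out, the last holds). Time passes only in rows, so rows that repeat a pose let the fingers close. It gives the time, the measured TCP pose, the force and the opening at its end, in the units of the state.
- observe(): the state, without advancing time (a new reading comes with each control period).
- get_image(name): name is "side" or "top" or "wrist"; returns the picture (420x560x3 uint8, red, green, blue); there is no depth.
- camera_info(name): a dict with "fx", "fy", "cx", "cy" (pixels), "distortion" ([k1, k2, p1, p2, k3] as OpenCV has them; the pictures are not rectified), "eye" and "rotation" of the camera in the world; the wrist camera has in their place "hand_eye" (4x4, takes a point from camera to tool coordinates, whose origin is the TCP and whose axes are the flange's). Camera axes: x right, y down, z forward; pixel columns grow to the right and rows downward; lengths in m; the calibration is good to about 2 mm. A picture is of the moment at which its call begins: read the wrist's pose just before it. camera_info takes no time and is no camera call.
- sign_off(): hands the job in, once; it reports no verdict.
The state is a dict: "clock": time; "joints": joint angles; "dq": joint speeds; "joint_efforts": joint torques, N m; "position": TCP position; "ee_rot": TCP orientation; "force": force on the tool from outside, world axes, zero at the start; "ft_torque": the same for the moment, N m; "width": opening from 0.0 (shut) to 1.0 (fully open).
Only numpy, scipy, OpenCV 4.12 (cv2) and the standard library are available. Lean on these libraries where they do the work, as an engineer would, in place of code of your own. Each camera call takes 0.05 s, during which the arm holds its last target. There are 200 camera calls.

## Task

Take the green battery pack and push it down into the green charging dock until it sits fully home on the dock's floor and the white spring catch has snapped back over it; then let go. Leave the orange battery pack where it stands.

Things in the scene. Friction and masses are not known exactly. Their poses are not given: they have to be found in the camera images.
- green_pack_grip (a point): Green glue-gun battery, 0.3 kg, upright on the table: green block 80 (x) x 44 (y) x 60 mm high, on its middle a black grip 36 (x) x 28 (y) x 48 mm high. Both ends alike: goes in either way round. This point: centre of the grip, 26 mm above the block's top, 22 mm below the grip's top, 86 mm above the underside. Grip it across y (28 mm); the catch needs the room at its x ends.
- green_dock_slot (a point): Green-lipped dock fixed to the table: upright pocket 92 (x) x 58 (y) mm inside, open at the top. This point: centre of its floor, 10 mm above the table; x runs along its length to the catch at the +x end. Flared lips, top 61 mm above the table, lead in from 10 mm outside. A seated pack has its grip centre 86 mm above this point. A like dock with orange lips stands nearby.
- green_dock_latch (a joint): White spring catch at the green dock's +x end; value: m slid outward, 0 shut, 0.026 fully open. Its nose hangs over the pocket to 29 mm from the slot centre, underside 73 mm above the table; from it a slope rises outward to 112 mm. A pack pushed straight down on the slope (10 to 20 N, more than its weight) drives it open; it snaps shut over the green block once that is home.
- orange_pack_grip (a point): Orange battery, same shape and size as the green one, upright on the table; not to be moved. This point: centre of its grip, 86 mm above its underside.

How it is judged:
By the outcome, as a careful person would: the job done as asked, in the order asked, and still so for the second after the job is handed in, with the robot touching nothing.
It also fails if it takes over 35 s, if anything falls off the work surface, if the arm or the gripper's body presses on something with over 40 N, if the wrist force passes 120 N, or if a joint passes its speed limit or range.

## Working session

There is one attempt and no reset: what is moved stays moved. The work goes in short steps, Python scripts to look and compute and a tool call to move; the robot and the scene stay as the last step left them, time stands still between calls to the robot, and variables do not carry over. Pictures are saved under pics/ and viewed, about 8 in all and at most 12, crops included, and the job is handed in when it is done.

Besides the shell and the picture viewer there is one more tool, called after "Emit:" by a JSON object that holds its "fn" and its "kwargs". drive_tool: Moves the arm, as the interface text tells. Its arguments: {"type":"object","properties":{"increments":{"type":"array","items":{"type":"object","properties":{"grip":{"type":"number"},"tx":{"type":"number"},"ty":{"type":"number"},"tz":{"type":"number"},"turn":{"type":"number"}}}},"newtons":{"type":"number"}},"required":["increments"]}

```bash
mkdir -p pics; cat > h.py <<'E'
from cell import *
import numpy as np, cv2
from scipy.spatial.transform import Rotation as R
def save(name,fn):
    s=observe(); im=get_image(name); cv2.imwrite('pics/'+fn,im[:,:,::-1]); return s,im
def cam(name,s=None):
    c=camera_info(name); K=np.array([[c['fx'],0,c['cx']],[0,c['fy'],c['cy']],[0,0,1.]]); D=np.array(c['distortion'],float)
    if 'hand_eye' in c:
        T=np.eye(4);T[:3,:3]=R.from_rotvec(s['ee_rot']).as_matrix();T[:3,3]=s['position'];T=T@np.array(c['hand_eye'])
        return K,D,T[:3,:3],T[:3,3]
    return K,D,np.array(c['rotation']),np.array(c['eye'])
def toz(name,px,z,s=None):
    K,D,Rm,e=cam(name,s)
    u=cv2.undistortPoints(np.array(px,float).reshape(-1,1,2),K,D).reshape(-1,2)
    d=np.c_[u,np.ones(len(u))]@Rm.T
    return e+d*((np.broadcast_to(z,len(u))-e[2])/d[:,2])[:,None]
def proj(name,P,s=None):
    K,D,Rm,e=cam(name,s)
    return cv2.projectPoints((np.array(P,float).reshape(-1,3)-e)@Rm,np.zeros(3),np.zeros(3),K,D)[0].reshape(-1,2)
E
python3 - <<'E'
from h import *
a=save('top','t0.png'); b=save('side','s0.png'); s=observe(); print(s)
for n in('top','side'): print(cam(n)[2:])
import cell; print([k for k in dir(cell) if 'grip' in k.lower()], getattr(cell,'grip_point_offset',None))
E
```

```text
{'clock': 0.1, 'joints': array([-1.24856664,  0.43513729,  0.0249817 ,  1.57398395, -0.01156886,
        1.13397134, -0.07510638]), 'dq': array([-6.98652216e-04, -3.09870082e-03,  1.86753705e-03, -3.26951212e-03,
       -4.66936985e-04, -1.14381594e-03,  3.15531118e-05]), 'joint_efforts': array([ 4.48856808e-03, -6.69120598e+01,  9.88918506e-01, -3.15152586e+01,
       -6.04969449e-02,  3.73922533e-02,  2.45034649e-06]), 'position': array([0.25748442, 0.56901867, 0.22604206]), 'ee_rot': array([-6.62393015e-01, -3.07083142e+00,  2.11936945e-03]), 'force': array([-0.95883898, -0.48201077,  0.55472155]), 'ft_torque': array([0.0425334 , 0.01326894, 0.02926046]), 'width': 0.9979897908976965}
(array([-2.13000294,  2.1077984 , -0.17390703]), array([ 0.39555468, -0.01659835,  0.93941126]))
(array([-0.86459559,  2.47044401, -1.12073182]), array([0.14722276, 0.45827923, 0.60774743]))
['grip_point_offset'] 0.0188
```

View pics/t0.png

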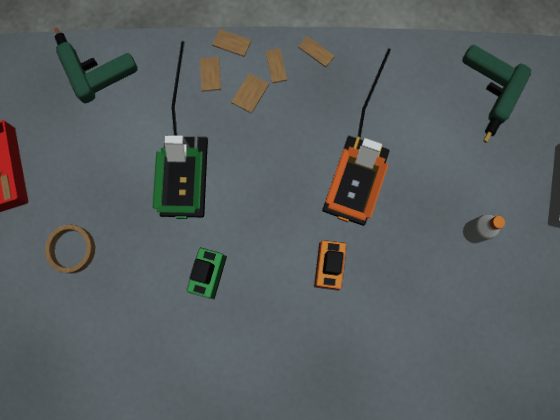

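View pics/s0.png

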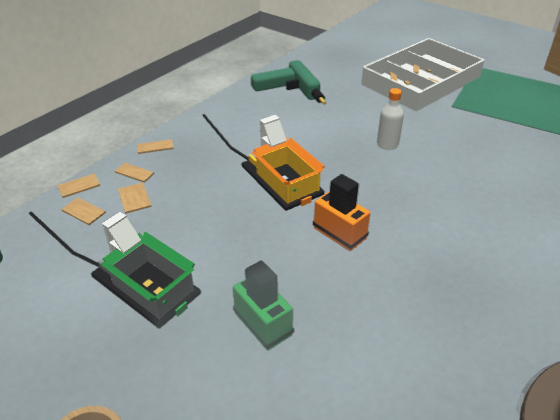

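The top view shows the green pack at about (207,272), the green dock at (180,180) with its catch at (175,148), and the orange pack and dock on the right. The side view confirms which is which. I'll enlarge the top view around the green items.

```bash
sed -i "s/np.array(c\['rotation'\]),np/R.from_rotvec(c['rotation']).as_matrix(),np/" h.py
python3 - <<'E'
from h import *
im=cv2.imread('pics/t0.png'); c=im[125:310,145:245]
c=np.hstack([cv2.resize(c[:95],None,fx=6,fy=6,interpolation=2)[:,:400*6//6*1], cv2.resize(c[95+20:],None,fx=6,fy=6,interpolation=2)[:0+70*6]][:1])
a=cv2.resize(im[130:225,145:215],None,fx=5.5,fy=5.5,interpolation=2); b=cv2.resize(im[240:305,180:235],None,fx=7,fy=7,interpolation=2)
o=np.zeros((530,790,3),np.uint8);o[:a.shape[0],:a.shape[1]]=a;o[:b.shape[0],400:400+b.shape[1]]=b
cv2.imwrite('pics/t1.png',o)
print(toz('top',[[207,272],[180,180]],[.1,.06]))
E
```

```text
[[0.44547883 0.10657294 0.1       ]
 [0.6102926  0.16653858 0.06      ]]
```

View pics/t1.png

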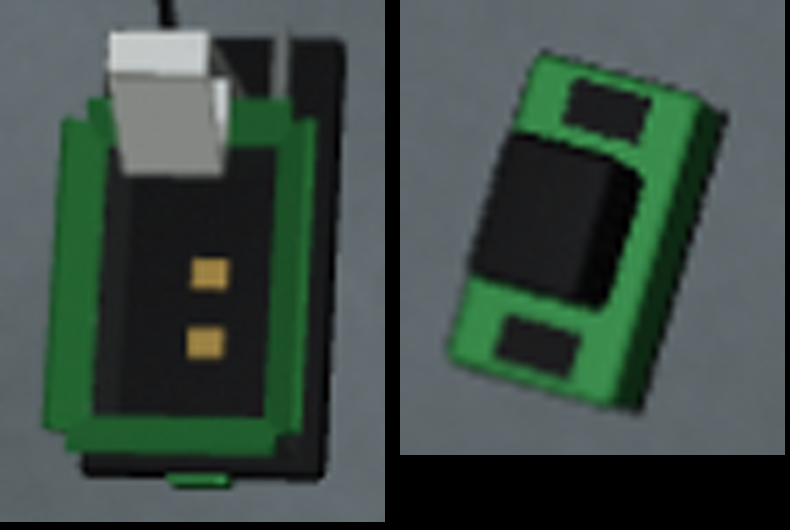

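```bash
python3 - <<'E'
from h import *
b=np.array([[140,52],[303,99],[211,406],[47,358]])
P=toz('top',(b+.5)/7-.5+[180,240],.06); print(P.round(4),P.mean(0)); 
print([np.linalg.norm(P[i]-P[(i+1)%4]).round(4) for i in range(4)])
d=(P[0]+P[1]-P[2]-P[3]); print('yaw pack',np.degrees(np.arctan2(d[1],d[0])))
q=lambda l:toz('top',(np.array(l)+.5)/5.5-.5+[145,130],.061)
L=q([[62,118],[43,428],[316,120],[300,432],[88,98],[292,98],[65,455],[275,455]])
print(L.round(4))
l,r,t,bt=[L[i:i+2].mean(0) for i in(0,2,4,6)]
print('c',(l+r)/2,(t+bt)/2,np.linalg.norm(l-r),np.linalg.norm(t-bt)); d=L[0]+L[2]-L[1]-L[3]; print('yaw dock',np.degrees(np.arctan2(d[1],d[0])))
s=observe(); M=R.from_rotvec(s['ee_rot']).as_matrix(); print(M.round(3),np.degrees(np.arctan2(M[1,0],M[0,0])))
print(camera_info('wrist')['hand_eye'])
E
```

```text
[[0.491  0.1268 0.06  ]
 [0.4798 0.0859 0.06  ]
 [0.4043 0.1064 0.06  ]
 [0.4152 0.1473 0.06  ]] [0.44755318 0.11660415 0.06      ]
[np.float64(0.0424), np.float64(0.0783), np.float64(0.0423), np.float64(0.0785)]
yaw pack -15.179488608250729
[[0.6637 0.2132 0.061 ]
 [0.56   0.2135 0.061 ]
 [0.6631 0.1289 0.061 ]
 [0.5594 0.1299 0.061 ]
 [0.6706 0.2049 0.061 ]
 [0.6706 0.1371 0.061 ]
 [0.5512 0.2058 0.061 ]
 [0.5519 0.1377 0.061 ]]
c [0.61155458 0.17138582 0.061     ] [0.61106876 0.17139032 0.061     ] 0.08394803472967141 0.11905930040550271
yaw dock -0.3632962531220898
[[-0.911  0.412 -0.   ]
 [ 0.412  0.911 -0.001]
 [-0.    -0.001 -1.   ]] 155.6550632979862
[[-1.31606223e-03 -9.61951446e-01 -2.73217282e-01  7.29942296e-02]
 [ 9.99999072e-01 -1.16975661e-03 -6.98388980e-04 -1.38504369e-04]
 [ 3.52218568e-04 -2.73217947e-01  9.61952093e-01 -1.58082472e-01]
 [ 0.00000000e+00  0.00000000e+00  0.00000000e+00  1.00000000e+00]]
```

Emit:
{"fn": "drive_tool", "kwargs": {"increments": [{"grip": -1, "tx": 0.05, "ty": -0.11, "tz": 0, "turn": 0.05}, {"grip": -1, "tx": 0.1, "ty": -0.22, "tz": 0, "turn": 0.1}, {"grip": -1, "tx": 0.15, "ty": -0.33, "tz": 0, "turn": 0.153}, {"grip": -1, "tx": 0.2, "ty": -0.44, "tz": 0, "turn": 0.153}, {"grip": -1, "tx": 0.25, "ty": -0.55, "tz": 0, "turn": 0.153}, {"grip": -1, "tx": 0.3, "ty": -0.66, "tz": 0, "turn": 0.153}, {"grip": -1, "tx": 0.35, "ty": -0.77, "tz": 0, "turn": 0.153}, {"grip": -1, "tx": 0.4, "ty": -0.88, "tz": 0, "turn": 0.153}, {"grip": -1, "tx": 0.45, "ty": -0.95, "tz": 0, "turn": 0.153}, {"grip": -1, "tx": 0.475, "ty": -1, "tz": 0, "turn": 0.153}, {"grip": -1, "tx": 0.475, "ty": -1, "tz": 0, "turn": 0.153}, {"grip": -1, "tx": 0.475, "ty": -1, "tz": 0, "turn": 0.153}], "newtons": 60}}

```text
clock: 1.3
position: [0.4472, 0.1689, 0.2258]
ee_rot: [-0.416, -3.113, 0.002]
force: [-0.8, 0.4, 0.0]
width: 0.998
```

```bash
python3 - <<'E'
from h import *
s,im=save('wrist','w0.png'); print(s['position'])
print(proj('wrist',[[.4475,.1166,.108],[.6113,.1714,.061],[.4475,.1166,.06]],s))
E
```

```text
[0.44720165 0.16894651 0.22581121]
[[222.81950166 216.07135789]
 [319.11323004 322.94947338]
 [230.6089581  202.07658328]]
```

View pics/w0.png

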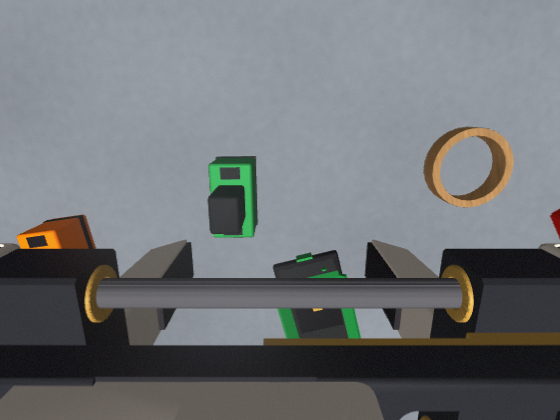

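The wrist view shows the pack aligned with the jaws. Its grip top is at about (224,214), against (223,216) predicted, so the estimate is good to about 2 mm. Grasping next.

Emit:
{"fn": "drive_tool", "kwargs": {"increments": [{"grip": -1, "tx": 0, "ty": -0.1, "tz": -0.05}, {"grip": -1, "tx": 0, "ty": -0.128, "tz": -0.15}, {"grip": -1, "tx": 0, "ty": -0.128, "tz": -0.25}, {"grip": -1, "tx": 0, "ty": -0.128, "tz": -0.32}, {"grip": -1, "tx": 0, "ty": -0.128, "tz": -0.37}, {"grip": -1, "tx": 0, "ty": -0.128, "tz": -0.397}, {"grip": -1, "tx": 0, "ty": -0.128, "tz": -0.397}, {"grip": -1, "tx": 0, "ty": -0.128, "tz": -0.397}, {"grip": 1, "tx": 0, "ty": -0.128, "tz": -0.397}, {"grip": 1, "tx": 0, "ty": -0.128, "tz": -0.397}, {"grip": 1, "tx": 0, "ty": -0.128, "tz": -0.397}, {"grip": 1, "tx": 0, "ty": -0.128, "tz": -0.397}, {"grip": 1, "tx": 0, "ty": -0.128, "tz": -0.397}, {"grip": 1, "tx": 0, "ty": -0.128, "tz": -0.397}, {"grip": 1, "tx": 0, "ty": -0.128, "tz": -0.397}, {"grip": 1, "tx": 0, "ty": -0.128, "tz": -0.397}], "newtons": 60}}

```text
invalid input
```

Emit:
{"fn": "drive_tool", "kwargs": {"increments": [{"grip": -1, "tx": 0, "ty": -0.1, "tz": -0.05, "turn": 0}, {"grip": -1, "tx": 0, "ty": -0.128, "tz": -0.15, "turn": 0}, {"grip": -1, "tx": 0, "ty": -0.128, "tz": -0.25, "turn": 0}, {"grip": -1, "tx": 0, "ty": -0.128, "tz": -0.32, "turn": 0}, {"grip": -1, "tx": 0, "ty": -0.128, "tz": -0.37, "turn": 0}, {"grip": -1, "tx": 0, "ty": -0.128, "tz": -0.397, "turn": 0}, {"grip": -1, "tx": 0, "ty": -0.128, "tz": -0.397, "turn": 0}, {"grip": -1, "tx": 0, "ty": -0.128, "tz": -0.397, "turn": 0}, {"grip": 1, "tx": 0, "ty": -0.128, "tz": -0.397, "turn": 0}, {"grip": 1, "tx": 0, "ty": -0.128, "tz": -0.397, "turn": 0}, {"grip": 1, "tx": 0, "ty": -0.128, "tz": -0.397, "turn": 0}, {"grip": 1, "tx": 0, "ty": -0.128, "tz": -0.397, "turn": 0}, {"grip": 1, "tx": 0, "ty": -0.128, "tz": -0.397, "turn": 0}, {"grip": 1, "tx": 0, "ty": -0.128, "tz": -0.397, "turn": 0}, {"grip": 1, "tx": 0, "ty": -0.128, "tz": -0.397, "turn": 0}, {"grip": 1, "tx": 0, "ty": -0.128, "tz": -0.397, "turn": 0}], "newtons": 60}}

```text
clock: 2.95
position: [0.4469, 0.1185, 0.067]
ee_rot: [-0.413, -3.113, 0.002]
force: [0.5, 0.9, 0.9]
width: 0.351
```

Emit:
{"fn": "drive_tool", "kwargs": {"increments": [{"grip": 1, "tx": 0, "ty": 0, "tz": 0, "turn": 0}, {"grip": 1, "tx": 0, "ty": 0, "tz": 0, "turn": 0}, {"grip": 1, "tx": 0, "ty": 0, "tz": 0, "turn": 0}, {"grip": 1, "tx": 0, "ty": 0, "tz": 0.05, "turn": 0}, {"grip": 1, "tx": 0, "ty": 0, "tz": 0.12, "turn": 0}, {"grip": 1, "tx": 0, "ty": 0, "tz": 0.2, "turn": 0}, {"grip": 1, "tx": 0, "ty": 0, "tz": 0.28, "turn": 0.05}, {"grip": 1, "tx": 0, "ty": 0, "tz": 0.35, "turn": 0.12}, {"grip": 1, "tx": 0.0, "ty": 0, "tz": 0.375, "turn": 0.2}, {"grip": 1, "tx": 0, "ty": 0, "tz": 0.375, "turn": 0.242}, {"grip": 1, "tx": 0, "ty": 0, "tz": 0.375, "turn": 0.242}, {"grip": 1, "tx": 0, "ty": 0, "tz": 0.375, "turn": 0.242}]}}

```text
clock: 4.15
position: [0.4464, 0.1183, 0.2165]
ee_rot: [-0.019, -3.14, 0.003]
force: [-1.4, -0.1, -2.6]
width: 0.303
```

The pack is held: force z reads −2.6 N and the width is 28 mm. I'll check how it sits in the hand and refine the dock position with the same cameras.

```bash
python3 - <<'E'
from h import *
s,w=save('wrist','w1.png'); s,t=save('top','t2.png')
p=s['position']; print(p)
a=cv2.resize(w[100:340,130:430],None,fx=1.8,fy=1.8,interpolation=2)
x0,y0=[int(v) for v in proj('top',[p[0],p[1],.2])[0]]; print(x0,y0)
x0-=50;y0-=40
b=cv2.resize(t[y0:y0+100,x0:x0+75],None,fx=3.4*1,fy=3.4,interpolation=2)
o=np.zeros((600,800,3),np.uint8);o[:a.shape[0],:a.shape[1]]=a;o[:b.shape[0],543:543+b.shape[1]]=b
cv2.imwrite('pics/c2.png',o[:,:,::-1]); print(x0,y0)
for z in(-.007,-.067): 
  print(z,(proj('wrist',[p+[sx*.04,sy*.022,z] for sx,sy in((1,1),(1,-1),(-1,-1),(-1,1))],s)-[130,100])*1.8)
E
```

```text
[0.44641306 0.11830729 0.21644657]
189 266
139 226
-0.007 [[339.01309376 387.72016673]
 [203.30638065 389.11744619]
 [191.22160529 146.61634491]
 [344.52874216 144.66829018]]
-0.067 [[322.72402751 303.48185983]
 [218.66239344 304.64057077]
 [211.16364602 115.98048918]
 [325.23868011 114.49664614]]
```

View pics/c2.png

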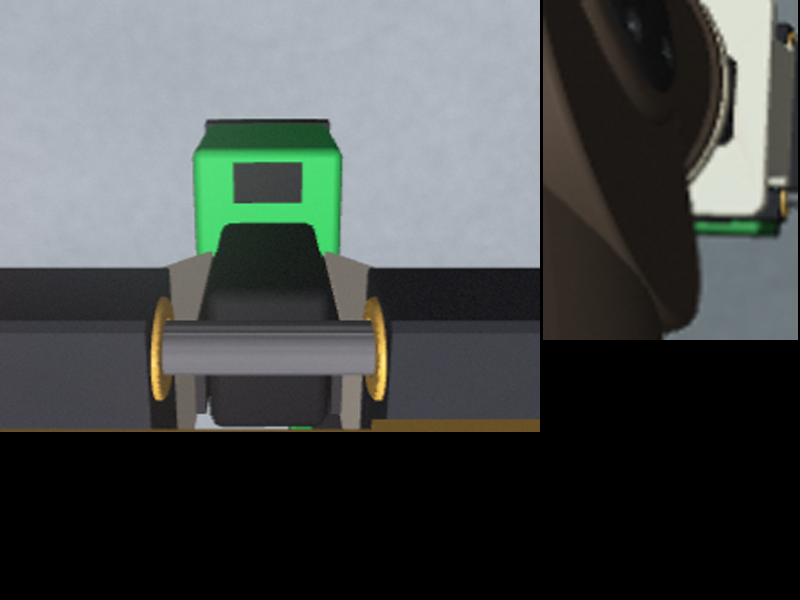

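The pack sits square in the hand, about 1.3 mm towards +x. Moving it above the dock.

Emit:
{"fn": "drive_tool", "kwargs": {"increments": [{"grip": 1, "tx": 0.08, "ty": 0.03, "tz": 0, "turn": 0}, {"grip": 1, "tx": 0.18, "ty": 0.06, "tz": 0, "turn": 0.005}, {"grip": 1, "tx": 0.28, "ty": 0.1, "tz": 0, "turn": 0.005}, {"grip": 1, "tx": 0.36, "ty": 0.12, "tz": 0, "turn": 0.005}, {"grip": 1, "tx": 0.409, "ty": 0.133, "tz": 0, "turn": 0.005}, {"grip": 1, "tx": 0.409, "ty": 0.133, "tz": -0.03, "turn": 0.005}, {"grip": 1, "tx": 0.409, "ty": 0.133, "tz": -0.06, "turn": 0.005}, {"grip": 1, "tx": 0.409, "ty": 0.133, "tz": -0.06, "turn": 0.005}, {"grip": 1, "tx": 0.409, "ty": 0.133, "tz": -0.06, "turn": 0.005}]}}

```text
clock: 5.15
position: [0.6089, 0.1713, 0.192]
ee_rot: [-0.01, -3.138, 0.004]
force: [-0.1, -1.6, -2.9]
width: 0.303
```

```bash
python3 - <<'E'
from h import *
s,t=save('side','s1.png'); p=s['position']; print(p,s['force'],s['width'])
x0,y0,k=70,150,4
cv2.imwrite('pics/c3.png',cv2.resize(t[y0:y0+150,x0:x0+200],None,fx=k,fy=k,interpolation=2)[:,:,::-1])
c=np.array([.6113,.1714,0]); f=lambda P:(proj('side',P)-[x0,y0])*k
print('lip inner-ish outer corners',f([c+[sx*.06,sy*.034,.061] for sx,sy in((-1,-1),(-1,1),(1,-1))]).round())
g=p+[.0013,0,-.067]
print('pack bottom',f([g+[sx*.04,sy*.022,0] for sx,sy in((-1,-1),(-1,1),(1,-1))]).round())
E
```

```text
[0.60894409 0.17125956 0.19198965] [-0.06782872 -1.55009163 -2.89141555] 0.3026192147649445
lip inner-ish outer corners [[498. 473.]
 [352. 594.]
 [271. 327.]]
pack bottom [[411. 335.]
 [309. 411.]
 [252. 237.]]
```

View pics/c3.png

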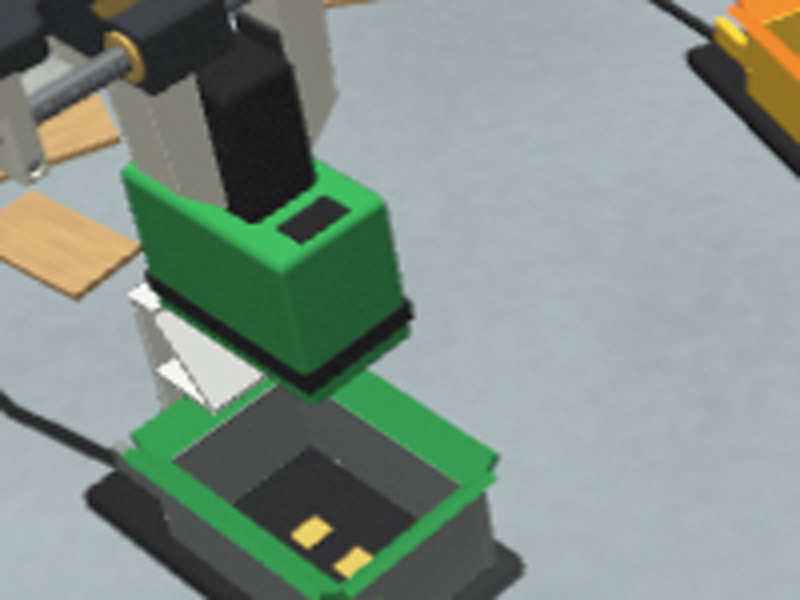

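The side view agrees: the dock's near lip corner is at about (497,465) and the pack hangs centred over the pocket. Pushing down in stages.

Emit:
{"fn": "drive_tool", "kwargs": {"increments": [{"grip": 1, "tx": 0.003, "ty": 0, "tz": -0.03, "turn": 0}, {"grip": 1, "tx": 0.003, "ty": 0, "tz": -0.05, "turn": 0}, {"grip": 1, "tx": 0.003, "ty": 0, "tz": -0.07, "turn": 0}, {"grip": 1, "tx": 0.003, "ty": 0, "tz": -0.09, "turn": 0}, {"grip": 1, "tx": 0.003, "ty": 0, "tz": -0.11, "turn": 0}, {"grip": 1, "tx": 0.003, "ty": 0, "tz": -0.13, "turn": 0}, {"grip": 1, "tx": 0.003, "ty": 0, "tz": -0.15, "turn": 0}]}}

```text
clock: 5.9
position: [0.6087, 0.1718, 0.1322]
ee_rot: [-0.01, -3.136, 0.003]
force: [-8.2, -0.2, 1.8]
width: 0.307
```

Emit:
{"fn": "drive_tool", "kwargs": {"increments": [{"grip": 1, "tx": 0.005, "ty": 0, "tz": -0.02, "turn": 0}, {"grip": 1, "tx": 0.005, "ty": 0, "tz": -0.04, "turn": 0}, {"grip": 1, "tx": 0.005, "ty": 0, "tz": -0.06, "turn": 0}, {"grip": 1, "tx": 0.005, "ty": 0, "tz": -0.08, "turn": 0}, {"grip": 1, "tx": 0.005, "ty": 0, "tz": -0.1, "turn": 0}, {"grip": 1, "tx": 0.005, "ty": 0, "tz": -0.115, "turn": 0}, {"grip": 1, "tx": 0.005, "ty": 0, "tz": -0.115, "turn": 0}]}}

```text
clock: 6.6
position: [0.6072, 0.1719, 0.084]
ee_rot: [-0.009, -3.129, 0.004]
force: [-7.2, 1.1, -6.3]
width: 0.302
```

Emit:
{"fn": "drive_tool", "kwargs": {"increments": [{"grip": 1, "tx": 0.003, "ty": 0, "tz": -0.01, "turn": 0}, {"grip": 1, "tx": 0.003, "ty": 0, "tz": -0.02, "turn": 0}, {"grip": 1, "tx": 0.003, "ty": 0, "tz": -0.025, "turn": 0}, {"grip": 1, "tx": 0.003, "ty": 0, "tz": -0.025, "turn": 0}]}}

```text
clock: 7.0
position: [0.607, 0.172, 0.0774]
ee_rot: [-0.009, -3.127, 0.003]
force: [-20.4, -4.2, 39.7]
width: 0.301
```

```bash
python3 - <<'E'
from h import *
s,t=save('side','s2.png'); print(s['position'],s['force'],s['ft_torque'],s['width'])
x0,y0,k=70,150,4
cv2.imwrite('pics/c4.png',cv2.resize(t[y0:y0+150,x0:x0+200],None,fx=k,fy=k,interpolation=2)[:,:,::-1])
E
```

```text
[0.60697569 0.17195792 0.07740784] [-20.42216889  -4.19486906  39.71335901] [-0.88049064  4.56722505 -0.02466201] 0.3013655500572596
```

View pics/c4.png

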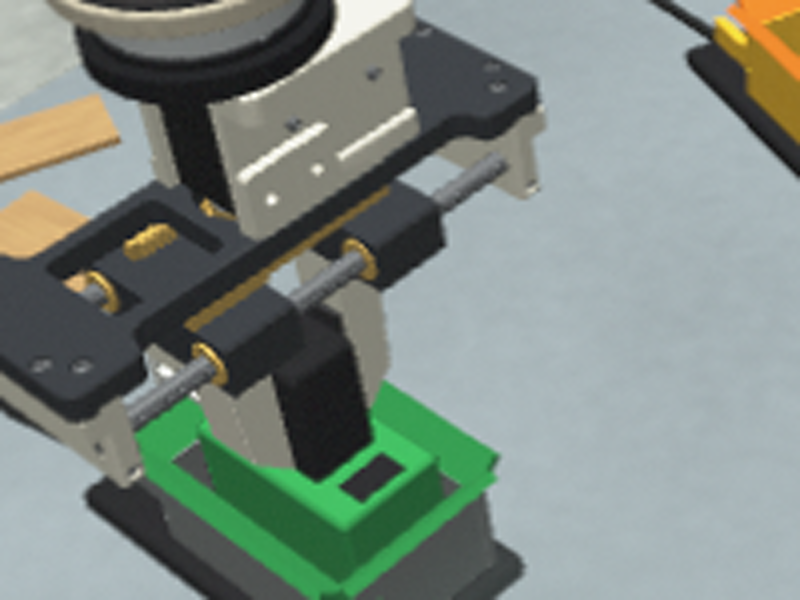

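Emit:
{"fn": "drive_tool", "kwargs": {"increments": [{"grip": 1, "tx": 0, "ty": 0, "tz": 0, "turn": 0}, {"grip": 1, "tx": 0, "ty": 0, "tz": 0, "turn": 0}, {"grip": 1, "tx": 0, "ty": 0, "tz": 0, "turn": 0}]}}

```text
clock: 7.35
position: [0.6075, 0.172, 0.0775]
ee_rot: [-0.009, -3.128, 0.002]
force: [-2.1, -0.0, 4.3]
width: 0.3
```

```bash
python3 - <<'E'
from h import *
s,t=save('top','t3.png'); s,w=save('wrist','w3.png'); print(s['position'],s['force'],s['ft_torque'])
a=cv2.resize(w[60:360,130:430],None,fx=1.4,fy=1.4,interpolation=2)
b=cv2.resize(t[110:230,140:235],None,fx=4,fy=4,interpolation=2)
o=np.zeros((490,800,3),np.uint8);o[:420,:420]=a;o[:480,420:800]=b
cv2.imwrite('pics/c5.png',o[:,:,::-1])
p=s['position']
for c in([.608,.172],[.6113,.1714]):print((proj('side',[[c[0]-.04,c[1]+.022,.07],[c[0]-.04,c[1]-.022,.07],[c[0]+.04,c[1]+.022,.07]])-[70,150])*4)
E
```

```text
[0.60752377 0.17204303 0.0774909 ] [-1.67168793 -1.00343207  4.1377729 ] [-0.01807276  0.25226704  0.01511603]
[[339.50033926 531.00350297]
 [435.28243036 454.73239588]
 [186.56129387 423.53207298]]
[[334.20113946 525.26681774]
 [429.90689279 449.3927044 ]
 [181.95198992 418.37356182]]
```

View pics/c5.png

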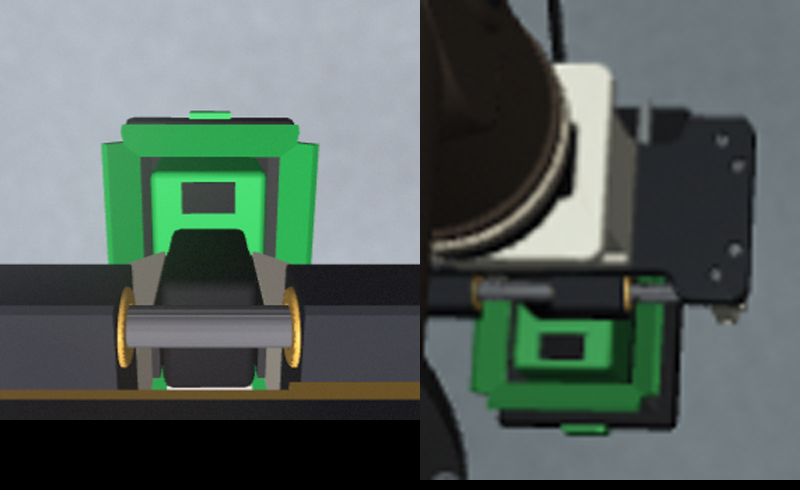

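The −x end matches the seated height of 0.070 m and the load has dropped to about 4 N. The catch is hidden by the gripper, so I'll release, rise and look.

Emit:
{"fn": "drive_tool", "kwargs": {"increments": [{"grip": -1, "tx": 0, "ty": 0, "tz": 0, "turn": 0}, {"grip": -1, "tx": 0, "ty": 0, "tz": 0, "turn": 0}, {"grip": -1, "tx": 0, "ty": 0, "tz": 0, "turn": 0}, {"grip": -1, "tx": 0, "ty": 0, "tz": 0, "turn": 0}, {"grip": -1, "tx": 0, "ty": 0, "tz": 0, "turn": 0}, {"grip": -1, "tx": 0, "ty": 0, "tz": 0, "turn": 0}, {"grip": -1, "tx": 0, "ty": 0, "tz": 0.05, "turn": 0}, {"grip": -1, "tx": 0, "ty": 0, "tz": 0.12, "turn": 0}, {"grip": -1, "tx": 0, "ty": 0, "tz": 0.22, "turn": 0}, {"grip": -1, "tx": -0.1, "ty": 0, "tz": 0.3, "turn": 0}, {"grip": -1, "tx": -0.2, "ty": -0.1, "tz": 0.35, "turn": 0}, {"grip": -1, "tx": -0.3, "ty": -0.2, "tz": 0.35, "turn": 0}, {"grip": -1, "tx": -0.35, "ty": -0.3, "tz": 0.35, "turn": 0}, {"grip": -1, "tx": -0.35, "ty": -0.4, "tz": 0.35, "turn": 0}, {"grip": -1, "tx": -0.35, "ty": -0.4, "tz": 0.35, "turn": 0}]}}

```text
clock: 8.95
position: [0.466, 0.0053, 0.2182]
ee_rot: [-0.022, -3.129, 0.005]
force: [0.8, 1.5, -0.0]
width: 0.998
```

```bash
python3 - <<'E'
from h import *
s,t=save('top','t4.png'); s,w=save('side','s4.png'); print(s['clock'],s['position'],s['force'],s['width'])
a=cv2.resize(w[180:330,80:210],None,fx=3.2,fy=3.2,interpolation=2)
b=cv2.resize(t[125:230,140:225],None,fx=4.4,fy=4.4,interpolation=2)
o=np.zeros((490,800,3),np.uint8);o[:480,:416]=a;o[:462,420:794]=b[:,:374]
cv2.imwrite('pics/c6.png',o[:,:,::-1])
c=[.609,.172]
for z in(.07,.072):print(z,((proj('side',[[c[0]+x*.04,c[1]+y*.022,z] for x,y in((-1,1),(-1,-1),(1,1),(1,-1))])-[80,180])*3.2).round())
E
```

```text
9.0 [0.46700974 0.00880597 0.21809049] [ 1.81565397  1.67427823 -0.1134267 ] 1.0005072238726325
0.07 [[238. 328.]
 [315. 267.]
 [116. 242.]
 [192. 187.]]
0.072 [[237. 324.]
 [314. 264.]
 [115. 239.]
 [192. 184.]]
```

View pics/c6.png

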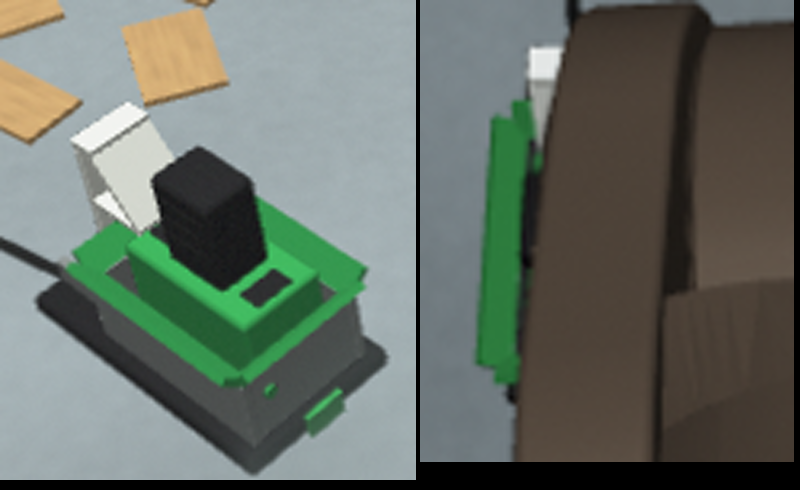

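```bash
python3 - <<'E'
from h import *
o=[]
for f in('s0.png','s4.png'):
  im=cv2.imread('pics/'+f); c=im[205:265,85:145]; o.append(cv2.resize(c,None,fx=6.5,fy=6.5,interpolation=2))
  m=(c.min(2)>170)&(c.max(2)-c.min(2)<30); y,x=np.nonzero(m); print(f,m.sum(),x.min()+85,x.max()+85,y.min()+205,y.max()+205)
for f in('t0.png','t4.png'):
  im=cv2.imread('pics/'+f); c=im[130:165,160:190]; m=c.min(2)>190; y,x=np.nonzero(m); print(f,x.min()+160,y.min()+130,y.max()+130)
cv2.imwrite('pics/c7.png',np.hstack(o))
# px motion of catch per 26mm
print(proj('side',[[.65,.17,.11],[.676,.17,.11]]),proj('top',[[.65,.17,.11],[.676,.17,.11]]))
E
```

```text
s0.png 787 102 140 212 251
s4.png 649 102 134 212 251
t0.png 165 136 150
t4.png 165 136 142
[[123.53672285 225.25359228]
 [111.68942161 217.51747898]] [[173.44622052 150.35034489]
 [174.25875712 135.81230937]]
```

View pics/c7.png

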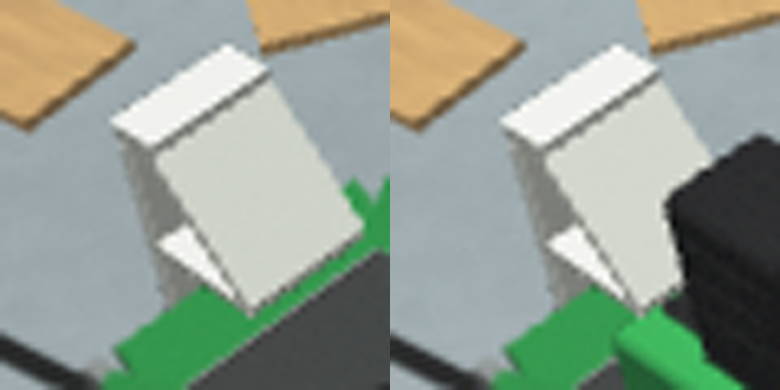

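The catch is back exactly where it was before (same pixels, 102–251), so it is shut. I'll move the arm clear for a final top view of the overlap.

Emit:
{"fn": "drive_tool", "kwargs": {"increments": [{"grip": -1, "tx": 0, "ty": -0.12, "tz": 0.05, "turn": 0}, {"grip": -1, "tx": 0, "ty": -0.24, "tz": 0.1, "turn": 0}, {"grip": -1, "tx": 0, "ty": -0.36, "tz": 0.1, "turn": 0}, {"grip": -1, "tx": 0, "ty": -0.48, "tz": 0.1, "turn": 0}, {"grip": -1, "tx": 0, "ty": -0.6, "tz": 0.1, "turn": 0}, {"grip": -1, "tx": 0, "ty": -0.7, "tz": 0.1, "turn": 0}, {"grip": -1, "tx": 0, "ty": -0.7, "tz": 0.1, "turn": 0}, {"grip": -1, "tx": 0, "ty": -0.7, "tz": 0.1, "turn": 0}]}}

```text
clock: 9.85
position: [0.4683, -0.2684, 0.2574]
ee_rot: [-0.014, -3.128, 0.001]
force: [0.5, 1.3, 0.9]
width: 0.995
```

```bash
python3 - <<'E'
from h import *
s,t=save('top','t5.png'); s,w=save('side','s5.png'); print(s['clock'],s['position'],s['force'])
a=cv2.resize(t[128:225,145:215],None,fx=5.5,fy=5.5,interpolation=2)
b=cv2.resize(w[195:300,90:170],None,fx=5,fy=5,interpolation=2)
o=np.zeros((534,800,3),np.uint8);o[:a.shape[0],:a.shape[1]]=a;o[:525,395:795]=b
cv2.imwrite('pics/c8.png',o[:,:,::-1])
d=cv2.absdiff(cv2.imread('pics/s5.png'),cv2.imread('pics/s0.png'))[170:250,310:375]; print('orange pack diff',d.max(),d.mean())
E
```

```text
9.9 [ 0.46854535 -0.26715857  0.25741246] [0.1345281  0.93329807 0.22149428]
orange pack diff 8 2.788076923076923
```

View pics/c8.png

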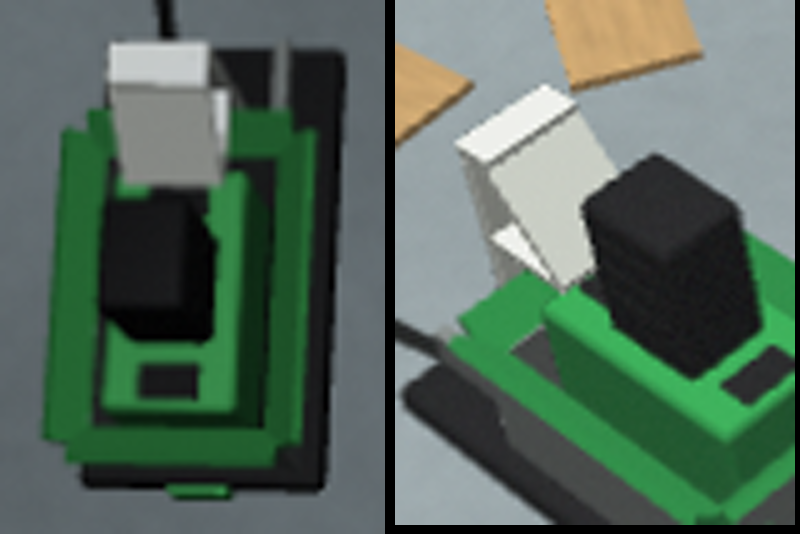

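The white nose overlaps the +x end of the green block (top crop, about (170,180)), the pack lies flat in the pocket, and the orange pack is unchanged. Handing in.

```bash
python3 -c "
from cell import *
print(sign_off())"
```

```text
the job is handed in; nothing more can be done
None
```

The green battery pack is in the green dock with the white catch shut over it. The gripper has let go and moved clear. I handed the job in at about 9.9 s of the 35 s allowed.

- **Seating:** the tool stopped at z = 0.0775 m under about 40 N, against 0.077 m expected for a fully seated pack. The block's top matched the seated height of 70 mm to within a few pixels in the side view.
- **Catch:** it came back to the same pixels as before insertion. The final top view shows its nose over the block's +x end.
- **Orange pack:** before and after pictures show no change.
- **Force on the way down:** at the bottom the wrist force peaked near 45 N, well under the 120 N limit. It acted through the gripped pack, and the gripper's body touched nothing that I saw.
- **Small disagreements:** the tool tilted about 0.8° during the push. The block's far +x corner was about 4 pixels off its predicted place in the side view, probably from rounded edges and a slight shift towards −x. The height of that end was judged only from pictures, not measured directly.

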